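Unlatch the sample carrier and take out its tube rack

ROBOT

A 7-joint arm with a two-finger parallel gripper is mounted at the origin on the work surface. World frame = base frame: x ahead of the robot, y to its left, z up, the work surface at z = 0. Lengths are in m, angles in rad, forces in N, time in s.
With the tool pointing down it reaches from about 0.425 to 0.925 m from the base axis. Payload 6.8 kg.
Tool frame: the origin (TCP) lies at the very end of the fingers, on their centre line; the grasp point (between the pads) lies manip.pinch_z behind it (manip.pinch_z is the distance from the TCP to the grasp point, in m); z points along the fingers, y is the line along which they close (so a half turn about z gives the same grasp; the last joint's range is limited). The gripper opens to 85 mm and grips with 20 to 120 N. Pads are 22 mm wide; open, the fingers measure 114 mm over their backs; the gripper's body (76 mm by 85 mm) begins 54 mm behind the grasp point. The pads swing forward as they close: fully open they stand 13 mm farther back than shut.
Start: joints at [1.228, 0.477, 0.022, 1.555, -0.011, 1.109, -0.083], TCP at [0.157, -0.656, 0.231] pointing down, gripper open.
Joint ranges: [-2.96, 2.96], [-0.34, 2.1], [-1.41, 1.46], [0.24, 2.44], [-1.37, 4.51], [0.17, 1.92], [-2.96, 2.96]. Speed limits (rad/s): [2.39, 2.39, 3.14, 3.14, 3.14, 3.14, 3.14].

INTERFACE

Orientations are given as [roll, pitch, yaw] about the fixed x, y, z axes, in that order (R = Rz(yaw) Ry(pitch) Rx(roll)).
In Python, from cell import manip, eyes, workorder gives the robot as it stands. The module is installed in compiled form; this text tells all that it offers.
- The arm moves only by the shell command python3 -m pendant 'ROWS' [OPENING] [FORCE]. ROWS is JSON, a list of rows, each an object of numbers: "x", "y", "z": the shift along the tool's x, y, z in units of 50 mm (1.0 is 50 mm); "spin": the turn about the tool's z in units of 6 degrees (1.0 is 6 degrees). In form: [{"x": .., "y": .., "z": .., "spin": ..}, ...]. A call has 1 to 8 rows; each row shifts and turns the commanded pose from where the row before left it, along the tool's axes as they then stand; what a row does not reach is not made up. A row lasts 1/8 s, in which the tool goes at most 62.5 mm and 10.7 degrees, less where a joint would pass 70% of its speed; a pose out of reach is approached as far as the arm can. A call is refused whole if a number of a shift passes 1 or a number of a turn 1, either way. A call with a gripper value outside its range is refused whole. OPENING is the finger opening in mm, from 0 to 85.4, set as the call begins (- or left out, the last holds). The fingers move at their own pace and stop on an object; FORCE is the grip in N (left out, the last holds). Time passes only in rows, so rows that do not move let the fingers close. It gives the time, the measured TCP pose, the force, the opening and the grip force at its end, in the units of the state.
- manip.get_obs(): the state, without advancing time (a new reading comes with each control period).
- eyes.capture(name): name is "side" or "top" or "wrist"; returns the picture (384x512x3 uint8, red, green, blue); there is no depth.
- eyes.camera_model(name): a dict with "fx", "fy", "cx", "cy" (pixels), "D" ([k1, k2, p1, p2, k3] as OpenCV has them; the pictures are not rectified), "pose" (4x4, takes a point from camera to world coordinates); the wrist camera has in their place "T_tool_cam" (4x4, takes a point from camera to tool coordinates, whose origin is the TCP and whose axes are the flange's). Camera axes: x right, y down, z forward; pixel columns grow to the right and rows downward; lengths in m; the calibration is good to about 2 mm. A picture is of the moment at which its call begins: read the wrist's pose just before it. camera_model takes no time and is no camera call.
- workorder.sign_off(): hands the job in; it is judged then, once.
Trained networks look in the newest picture that a camera, given by its name, has taken for a name from the list of things; names that differ only in an ending like _2 or _b are one class to them, and where a whole thing is asked for, a point or a joint stands for the part that bears it (a point fixed in the world has none). Each returns a list of dicts, best first, with "score" (0 to 1); they miss things now and then, are a little off and sometimes report something else, mostly with a low value. They report only what shows in the picture. A call takes as long as a camera call.
- eyes.regions_of(camera, query): "pixels" (384x512 bool, what is visible of it) and "at" ([column, row] in pixels, amid what is visible of it).
The state is a dict: "time_s": time; "q": joint angles; "qd": joint speeds; "joint_torque": joint torques, N m; "position": TCP position; "eef_rot": TCP orientation; "force": force on the tool from outside, world axes, zero at the start; "ft_torque": the same for the moment, N m; "gripper_width": opening from 0.0 (shut) to 1.0 (fully open); "gripper_force": force on a finger pad.
Only numpy, scipy, OpenCV 4.12 (cv2) and the standard library are available. Lean on these libraries where they do the work, as an engineer would, in place of code of your own. Each camera call takes 0.05 s, during which the arm holds its last target. There are 200 camera calls.

TASK

A sample carrier has come back to the bench. Throw its draw latch lever up until the hook springs clear of the keeper, open the lid right back so that it stays open by itself, then lift the tube rack out of the carrier and stand it upright in the empty steel tray. Set the rack down without dropping or tipping it, and leave the other things on the bench where they are.

Things in the scene. Friction and masses are not known exactly. Their poses are not given: they have to be found in the camera images.
- carrier: White plastic sample carrier with a grey hinged lid, shut at the start; it stands firmly and does not move. Tub 140 mm (x) by 200 mm (y), rim 150 mm above the bench, walls and floor 5 mm; lid 20 mm more. Origin: centre of its underside on the bench; -x is its front (latch side, towards the robot, turned up to 17 degrees), z up. A carry handle lies folded on the lid (not needed).
- latch_pivot (a point): Axis of the latch lever, parallel to the carrier's y, on the middle of the front: 12 mm in front of the front wall, 124.5 mm above the bench. Axes as the carrier's.
- lever_tab (a point): Middle of the finger tab at the free end of the steel latch lever, which hangs down on the carrier's front: 42 mm below the pivot and 20.5 mm further out (32.5 mm from the wall, 82 mm above the bench). The tab is 30 mm wide with flat flanks that can be pinched along the carrier's y, 5 mm thick, 37 mm long, and slants outwards 57 degrees going down to its edge, 49 mm from the wall.
- latch_lever (a joint): Latch lever, rad: 0 hanging down and shut, grows as the tab swings outwards (away from the wall) and up, stop at 2.2. It pulls back for the first 0.4 rad until past centre (1 to 3 N at the tab), then goes easily; the hook comes free between 1.2 and 1.8 rad. It stays where it is left, or sinks a little.
- hook_bar (a point): Middle of the crossbar (18 mm long, 5 mm thick) at the top of the steel wire hook that the lever carries. Hooked: it rests on the keeper's ledge behind the lip, 9.5 mm in front of the wall. A weak spring swings the hook outwards as soon as the bar has risen over the lip; then it lies 30 mm or more from the wall and follows the lever.
- keeper (a point): Top edge of the lip of the steel keeper on the middle of the lid's front, 30 mm wide; 13.5 mm in front of the front wall. Moves with the lid.
- lid (a joint): Lid angle, rad: 0 shut, grows as it opens, stop at 1.85. Hinged along the carrier's y at the back; mass 0.45 kg; falls shut when left below about 1.4 and falls open to its stop, and stays, when left beyond 1.5. The hook locks it shut.
- lid_hinge (a point): Middle of the lid's hinge axis, parallel to the carrier's y: 75 mm behind the carrier's centre, 150 mm above the bench.
- lid_grip (a point): Middle of the top of the lid's lifting grip: an upright block 16 mm thick (y), 30 mm long (x) and 28 mm high on the lid, 49 mm in front of the carrier's centre, its top 198 mm above the bench when shut. Flat flanks to pinch along the carrier's y. Moves with the lid (hinge to this point: 124 mm forward, 48 mm up when shut).
- rack: Loose dark red rack with 12 steel-capped glass tubes, inside the carrier; 62 mm (x) by 112 mm (y), tube caps 88 mm high, 0.26 to 0.5 kg. Origin: centre of its underside, z up. Up to 0.15 rad askew in the carrier and up to 25 mm off its middle.
- rack_bar (a point): Middle of the rack's black handle bar, 12 mm thick and 62 mm long, along the rack's x, 120 mm above the rack's underside, on two 5 mm steel posts at its ends (52 mm clear between them).
- tray: Fixed shallow empty steel tray, 200 mm (x) by 160 mm (y), 22 mm high, walls and floor 3 mm; to the left or the right of the carrier, with the hotplate stirrer (grey, 86 mm tall) on the other side. Origin: centre of its underside on the bench.
- media_bottle: Bystander: brown glass bottle, 70 mm across and 150 mm tall, beyond the tray or stirrer on the left. Origin under its centre.
- dish_stack: Bystander: stack of six Petri dishes, 90 mm across and 90 mm tall, far right. Origin under its centre.
- bench_rack: Bystander: tube rack like the one in the carrier but without handle, near right. Origin under its centre.
- tip_box: Bystander: pipette tip box 85 by 120 mm, 57 mm tall, near left. Origin under its centre.

How it is judged:
By the outcome, as a careful person would: the job done as asked, in the order asked, and still so for the second after the job is handed in, with the robot touching nothing.
It also fails if it takes over 72 s, if anything falls off the work surface, if the arm or the gripper's body presses on something with over 40 N, if the wrist force passes 120 N, or if a joint passes its speed limit or range.

## Working session

There is one attempt and no reset: what is moved stays moved. The work goes in short steps, Python scripts to look and compute and a shell command to move; the robot and the scene stay as the last step left them, time stands still between calls to the robot, and variables do not carry over. Pictures are saved under pics/ and viewed, at most 10 in all, crops included, and the job is handed in when it is done.

```bash
mkdir -p pics; cat > h.py <<'E'
import numpy as np, cv2
from scipy.spatial.transform import Rotation as R
from cell import manip, eyes, workorder
def tool(o=None):
    o=o or manip.get_obs(); T=np.eye(4); T[:3,3]=o["position"]; T[:3,:3]=R.from_euler('xyz',o["eef_rot"]).as_matrix(); return T
def cam(n,T=None):
    m=eyes.camera_model(n); P=np.array(m["pose"]) if "pose" in m else (tool() if T is None else T)@np.array(m["T_tool_cam"])
    return np.array([[m["fx"],0,m["cx"]],[0,m["fy"],m["cy"]],[0,0,1]]),np.array(m["D"],float),P
def ray(c,uv):
    K,D,P=c; p=cv2.undistortPoints(np.array([[uv]],float),K,D)[0,0]; d=P[:3,:3]@[p[0],p[1],1]; return P[:3,3],d/np.linalg.norm(d)
def onz(c,uv,z):
    o,d=ray(c,uv); return o+d*(z-o[2])/d[2]
def tri(rays):
    A=sum(np.eye(3)-np.outer(d,d) for o,d in rays); b=sum((np.eye(3)-np.outer(d,d))@o for o,d in rays); x=np.linalg.solve(A,b)
    return x,[np.linalg.norm((np.eye(3)-np.outer(d,d))@(x-o)) for o,d in rays]
def proj(c,X):
    K,D,P=c; I=np.linalg.inv(P); return cv2.projectPoints(np.atleast_2d(X).astype(float),cv2.Rodrigues(I[:3,:3])[0],I[:3,3],K,D)[0][:,0]
def save(n,im): cv2.imwrite(n,im[:,:,::-1])
E
python3 - <<'E'
from h import *
np.set_printoptions(precision=4,suppress=True)
o=manip.get_obs(); print(o, manip.pinch_z); print(eyes.camera_model("wrist")["T_tool_cam"])
ims=[]
for n in("side","top"):
    ims.append(eyes.capture(n)); c=cam(n); print(n,c[2])
    for q in("carrier","latch_lever","lid_grip","keeper","hook_bar","tray","lever_tab","media_bottle","dish_stack","bench_rack","tip_box"):
        r=eyes.regions_of(n,q)
        print(q,[(round(a["score"],2),np.round(a["at"]),int(a["pixels"].sum())) for a in r[:2]])
save("pics/a.png",cv2.resize(np.vstack(ims),None,fx=.78,fy=.78) if 0 else np.hstack([cv2.resize(i,(400,300)) for i in ims]))
save("pics/side.png",ims[0]);save("pics/top.png",ims[1])
E
```

```text
{'time_s': 0.0, 'q': array([ 1.2279,  0.4778,  0.0223,  1.5565, -0.0115,  1.1093, -0.0831]), 'qd': array([-0.0009,  0.0004,  0.    ,  0.0015,  0.0003, -0.0002,  0.0002]), 'joint_torque': array([  0.0003, -59.6443,   1.6082, -28.1198,   0.0127,   0.0094,
        -0.    ]), 'position': array([ 0.1569, -0.6559,  0.2303]), 'eef_rot': array([-3.1397,  0.0001,  0.2348]), 'force': array([ 1.1132,  0.1366, -0.0124]), 'ft_torque': array([ 0.0027, -0.021 , -0.0071]), 'gripper_force': 0.0, 'gripper_width': 0.9969078596416227} 0.0187
[[-0.0007 -0.9541 -0.2994  0.0782]
 [ 1.     -0.001   0.0008  0.0003]
 [-0.0011 -0.2994  0.9541 -0.1426]
 [ 0.      0.      0.      1.    ]]
side [[-0.7952 -0.3068  0.523  -0.2637]
 [-0.6063  0.4135 -0.6793  0.9846]
 [-0.0078 -0.8573 -0.5148  0.8895]
 [ 0.      0.      0.      1.    ]]
carrier [(0.96, array([212., 206.]), 5482)]
latch_lever [(0.47, array([234., 215.]), 201)]
lid_grip [(0.95, array([212., 187.]), 2245), (0.74, array([254., 163.]), 639)]
keeper [(0.63, array([214., 187.]), 2308), (0.53, array([299., 193.]), 1790)]
hook_bar []
tray [(0.71, array([299.,
[... 290 characters left out ...]
0097 -0.9931  0.1165  0.3921]
 [-0.9999 -0.0105 -0.0062 -0.01  ]
 [ 0.0074 -0.1165 -0.9932  1.0749]
 [ 0.      0.      0.      1.    ]]
carrier [(0.94, array([228., 154.]), 6102)]
latch_lever [(0.68, array([363., 272.]), 1458), (0.53, array([225., 196.]), 233)]
lid_grip [(0.67, array([229., 155.]), 5592), (0.48, array([224., 197.]), 150)]
keeper [(0.61, array([363., 273.]), 1399)]
hook_bar [(0.44, array([359., 206.]), 4566)]
tray [(0.66, array([358., 210.]), 4608)]
lever_tab [(0.44, array([222., 197.]), 154)]
media_bottle [(0.56, array([147., 119.]), 898)]
dish_stack [(0.86, array([358., 127.]), 1320)]
bench_rack [(0.75, array([363., 273.]), 1480)]
tip_box [(0.59, array([129., 274.]), 1782)]
```

View pics/top.png

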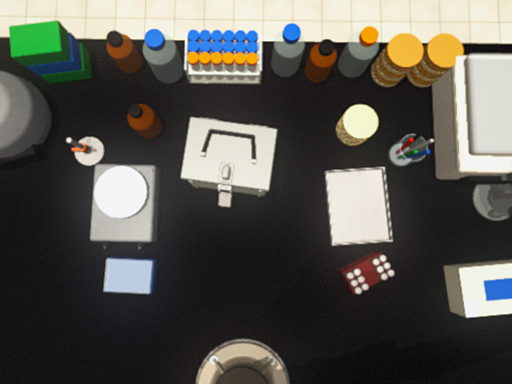

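View pics/side.png

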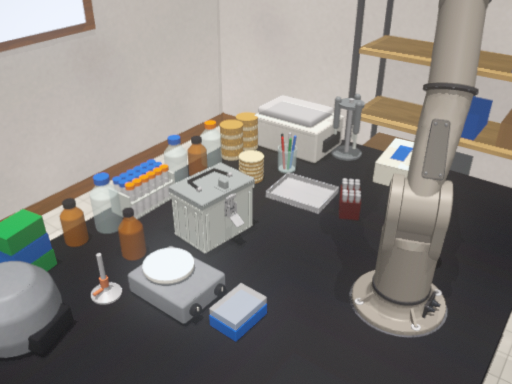

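```bash
python3 - <<'E'
from h import *
np.set_printoptions(precision=4,suppress=True)
c=cam("top")
print("lid",[onz(c,p,.17) for p in((190,117),(278,126),(268,194),(182,180))])
eyes.capture("top")
for q,z in(("tray",.022),("lever_tab",.082),("bench_rack",.085),("dish_stack",.09)):
    r=eyes.regions_of("top",q)
    if r:
        m=r[0]["pixels"].astype(np.uint8); k=max(cv2.findContours(m,0,1)[0],key=cv2.contourArea); print(q,r[0]["at"],onz(c,r[0]["at"],z),np.array([onz(c,p,z)[:2] for p in cv2.boxPoints(cv2.minAreaRect(k))]).tolist())
# two-view
cs=cam("side")
print(tri([ray(c,(224,198)),ray(cs,(236,218))]))
print("tray",tri([ray(c,(359,207)),ray(cs,(301,191))]))
print(tool())
E
```

```text
lid [array([0.6694, 0.1271, 0.17  ]), array([ 0.6501, -0.0805,  0.17  ]), array([ 0.4888, -0.0576,  0.17  ]), array([0.5193, 0.1416, 0.17  ])]
tray [357.2, 208.7] [ 0.4676 -0.3043  0.022 ] [[0.5705209602545328, -0.21486009076758764], [0.5861073329557489, -0.3862788737926708], [0.3827034389130638, -0.3958993207832798], [0.3677995277370655, -0.22829014544073425]]
bench_rack [363.1, 272.0] [ 0.3067 -0.2977  0.085 ] [[0.30986281305849606, -0.2311481556637453], [0.37006127412466033, -0.33905763363712876], [0.3037786158772712, -0.37494955882901654], [0.24455736197943873, -0.26765865642462877]]
dish_stack [355.6, 126.4] [ 0.6741 -0.2858  0.09  ] [[0.6665080388875857, -0.21488108693457011], [0.7522641312700218, -0.2987666505551205], [0.6878195595006483, -0.3603057507271904], [0.603275169705107, -0.27643315067495566]]
(array([0.4858, 0.0483, 0.0889]), [np.float64(0.00047466733027354155), np.float64(0.00047466733027351965)])
tray (array([ 0.4764, -0.3094,  0.013 ]), [np.float64(0.004291181873028303), np.float64(0.004291181873028211)])
[[ 0.9726  0.2326  0.      0.1571]
 [ 0.2326 -0.9726 -0.     -0.6565]
 [ 0.      0.     -1.      0.2313]
 [ 0.      0.      0.      1.    ]]
```

```bash
python3 -m pendant '[{"x":0.86,"y":-0.45,"z":-0.25},{"x":0.86,"y":-0.45,"z":-0.25},{"x":0.86,"y":-0.45,"z":-0.25},{"x":0.86,"y":-0.45,"z":-0.25},{"x":0.86,"y":-0.45,"z":-0.25},{"x":0.86,"y":-0.45,"z":-0.25},{"x":0.86,"y":-0.45,"z":-0.25},{"x":0.86,"y":-0.45,"z":-0.25}]'
for i in 1; do :; done
python3 -m pendant '[{"spin":-1},{"spin":-1},{"spin":-1},{"spin":-1},{"spin":-1},{"spin":-1},{"spin":-1},{"spin":-1}]'
python3 -m pendant '[{"spin":-1},{"spin":-1},{"spin":-1},{"spin":-1},{"spin":-1},{"spin":-1},{"spin":-1},{"spin":-1}]'
cat >> h.py <<'E'
def togo(X,yaw,n,o=None):
    "per-row numbers for n rows from the measured pose to TCP X, yaw (turning while shifting)"
    T=tool(o); y0=np.arctan2(T[1,0],T[0,0]); dy=(yaw-y0+np.pi)%(2*np.pi)-np.pi
    d=(np.array(X)-T[:3,3])/n
    for k in range(n):
        a=y0+dy*k/n; print(np.round([(d[0]*np.cos(a)+d[1]*np.sin(a))/.05,(d[0]*np.sin(a)-d[1]*np.cos(a))/.05,-d[2]/.05,-np.degrees(dy)/n/6],2))
        if abs(dy)<.02: break
E
python3 - <<'E'
from h import *
print(manip.get_obs()); togo([.45,.05,.33],3.02,10)
E
```

```text
{'time_s': 1.45, 'q': array([ 1.22790011,  0.47698959,  0.02237142,  1.55536365, -0.01149354,
        1.10934275, -0.08310885]), 'qd': array([ 0.00069181,  0.00033705,  0.00090628,  0.00083367, -0.00033484,
        0.00077199, -0.00018302]), 'joint_torque': array([ 3.95268978e-05, -5.96314645e+01,  1.60630278e+00, -2.81539732e+01,
        1.24755653e-02,  1.68349445e-03, -2.60767322e-06]), 'position': array([ 0.15706309, -0.65649502,  0.23132972]), 'eef_rot': array([ 3.14156956e+00, -2.32722122e-05,  2.34794899e-01]), 'force': array([-0.19904508, -0.08438697, -0.54453498]), 'ft_torque': array([ 0.02242389, -0.0544477 , -0.02723135]), 'gripper_force': 0.0, 'gripper_width': 0.9997321422110239}
[ 0.9  -1.24 -0.2  -2.66]
[ 1.2  -0.94 -0.2  -2.66]
[ 1.42 -0.58 -0.2  -2.66]
[ 1.52 -0.16 -0.2  -2.66]
[ 1.51  0.26 -0.2  -2.66]
[ 1.38  0.66 -0.2  -2.66]
[ 1.14  1.02 -0.2  -2.66]
[ 0.82  1.29 -0.2  -2.66]
[ 0.43  1.47 -0.2  -2.66]
[ 0.01  1.53 -0.2  -2.66]validation failed for argument at $[0]...
validation failed for argument at $[0]...
validation failed for argument at $[0]...
```

```bash
python3 -m pendant '[{"x":0.86,"y":-0.45,"z":-0.25,"spin":0},{"x":0.86,"y":-0.45,"z":-0.25,"spin":0},{"x":0.86,"y":-0.45,"z":-0.25,"spin":0},{"x":0.86,"y":-0.45,"z":-0.25,"spin":0},{"x":0.86,"y":-0.45,"z":-0.25,"spin":0},{"x":0.86,"y":-0.45,"z":-0.25,"spin":0},{"x":0.86,"y":-0.45,"z":-0.25,"spin":0},{"x":0.86,"y":-0.45,"z":-0.25,"spin":0}]' && python3 -m pendant '[{"x":0,"y":0,"z":0,"spin":-1},{"x":0,"y":0,"z":0,"spin":-1},{"x":0,"y":0,"z":0,"spin":-1},{"x":0,"y":0,"z":0,"spin":-1},{"x":0,"y":0,"z":0,"spin":-1},{"x":0,"y":0,"z":0,"spin":-1},{"x":0,"y":0,"z":0,"spin":-1},{"x":0,"y":0,"z":0,"spin":-1}]' && python3 -m pendant '[{"x":0,"y":0,"z":0,"spin":-1},{"x":0,"y":0,"z":0,"spin":-1},{"x":0,"y":0,"z":0,"spin":-1},{"x":0,"y":0,"z":0,"spin":-1},{"x":0,"y":0,"z":0,"spin":-1},{"x":0,"y":0,"z":0,"spin":-1},{"x":0,"y":0,"z":0,"spin":-1},{"x":0,"y":0,"z":0,"spin":-1}]'
python3 - <<'E'
from h import *
togo([.44,.05,.33],3.02,11)
E
```

```text
time_s: 2.45
position: [0.4507, -0.4003, 0.3319]
eef_rot: [3.141, -0.0, 0.235]
force: [0.9, -0.1, -0.3]
gripper_width: 1.002
gripper_force: 0.0
time_s: 3.45
position: [0.4497, -0.4014, 0.3314]
eef_rot: [3.141, 0.0, 1.076]
force: [0.5, -1.2, -0.2]
gripper_width: 0.999
gripper_force: 0.0
time_s: 4.45
position: [0.4496, -0.4015, 0.3313]
eef_rot: [-3.141, 0.0, 1.914]
force: [-0.4, 0.0, 0.2]
gripper_width: 0.998
gripper_force: 0.0
[ 0.78  0.26  0.   -0.96]
[ 0.75  0.34  0.   -0.96]
[ 0.71  0.41  0.   -0.96]
[ 0.67  0.48  0.   -0.96]
[ 0.62  0.54  0.   -0.96]
[ 0.56  0.6   0.   -0.96]
[ 0.49  0.66  0.   -0.96]
[ 0.43  0.7   0.   -0.96]
[ 0.35  0.74  0.   -0.96]
[ 0.28  0.77  0.   -0.96]
[ 0.2   0.8   0.   -0.96]
```

```bash
python3 -m pendant '[{"x":0.78,"y":0.26,"z":0,"spin":-0.96},{"x":0.75,"y":0.34,"z":0,"spin":-0.96},{"x":0.71,"y":0.41,"z":0,"spin":-0.96},{"x":0.67,"y":0.48,"z":0,"spin":-0.96},{"x":0.62,"y":0.54,"z":0,"spin":-0.96},{"x":0.56,"y":0.6,"z":0,"spin":-0.96}]' && python3 -m pendant '[{"x":0.49,"y":0.66,"z":0,"spin":-0.96},{"x":0.43,"y":0.7,"z":0,"spin":-0.96},{"x":0.35,"y":0.74,"z":0,"spin":-0.96},{"x":0.28,"y":0.77,"z":0,"spin":-0.96},{"x":0.2,"y":0.8,"z":0,"spin":-0.96}]'
python3 - <<'E'
from h import *
o=manip.get_obs(); im=eyes.capture("wrist"); save("pics/w1.png",im); np.save("T1.npy",tool(o)); print(o["position"],o["eef_rot"],o["q"])
for q in("carrier","latch_lever","lid_grip","keeper","hook_bar","lever_tab"):
    print(q,[(round(a["score"],2),np.round(a["at"]),int(a["pixels"].sum())) for a in eyes.regions_of("wrist",q)[:2]])
E
```

```text
time_s: 5.2
position: [0.4448, -0.1535, 0.3315]
eef_rot: [-3.141, 0.001, 2.517]
force: [1.5, -0.7, 0.6]
gripper_width: 0.999
gripper_force: 0.0
time_s: 5.82
position: [0.4411, 0.0517, 0.3316]
eef_rot: [-3.141, 0.001, 3.019]
force: [0.2, -0.8, 1.1]
gripper_width: 0.997
gripper_force: 0.0
[0.44111523 0.05166349 0.33156226] [-3.14117249e+00  8.60612942e-04  3.01916290e+00] [ 0.56319723  0.05430772 -0.83303448  1.89858194  0.04377412  1.2061456
  1.16366973]
carrier [(0.82, array([254., 263.]), 21468)]
latch_lever [(0.64, array([256., 194.]), 693)]
lid_grip [(0.86, array([256., 277.]), 17035)]
keeper [(0.81, array([254., 279.]), 16944), (0.19, array([250., 226.]), 29)]
hook_bar [(0.65, array([251., 222.]), 40)]
lever_tab [(0.82, array([252., 194.]), 688)]
```

View pics/w1.png

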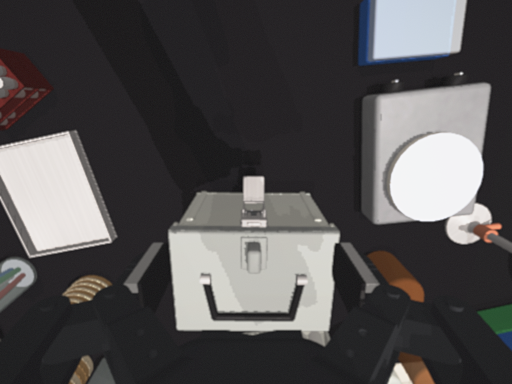

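```bash
cat > fit.py <<'E'
from h import *
from scipy.optimize import least_squares
def C(x,y,a):
    return lambda P:np.array([[np.cos(a),-np.sin(a),0],[np.sin(a),np.cos(a),0],[0,0,1]])@np.array(P)+[x,y,0]
w=cam("wrist",np.load("T1.npy")); t=cam("top"); s=cam("side")
L=[(w,(171,228),(-.07,-.1,.17)),(w,(338,231),(-.07,.1,.17)),(w,(177,329),(.07,-.1,.17)),(w,(331,329),(.07,.1,.17)),(w,(254,178),(-.119,0,.072)),(w,(253,194),(-.1025,0,.082)),
(t,(268,194),(-.07,-.1,.17)),(t,(182,180),(-.07,.1,.17)),(t,(190,117),(.07,.1,.17)),(t,(278,126),(.07,-.1,.17))]
f=lambda p:np.concatenate([proj(c,C(*p)(P))[0]-uv for c,uv,P in L])
r=least_squares(f,[.58,.03,-.12],loss="soft_l1"); print(r.x); print(f(r.x).reshape(-1,2).round(1))
print("two-view tab",tri([ray(w,(253,194)),ray(t,(224,198)),ray(s,(236,218))]),C(*r.x)((-.1025,0,.082)))
E
python3 fit.py
```

```text
[ 0.58527221  0.03663113 -0.12605956]
[[-0.4  6.7]
 [-1.2  4.2]
 [ 2.3 -0.6]
 [-4.1 -0.1]
 [-0.6 -2.5]
 [ 0.4 -5.9]
 [-1.6 -6.2]
 [-1.2 -3.9]
 [ 0.   0.9]
 [-3.9  3.3]]
two-view tab (array([0.48735627, 0.04807576, 0.08916747]), [np.float64(0.002795415912969406), np.float64(0.0012379011407071814), np.float64(0.0017876972483403424)]) [0.48358555 0.04951804 0.082     ]
```

```bash
python3 -m pendant '[{"x":0,"y":0,"z":0.8,"spin":0.03},{"x":0,"y":0,"z":0.9,"spin":0},{"x":0,"y":0,"z":0.9,"spin":0}]' 55
python3 - <<'E'
from h import *
o=manip.get_obs(); im=eyes.capture("wrist"); save("pics/w2.png",im); T=tool(o);np.save("T2.npy",T); c=cam("wrist",T)
from fit import C
c0=C(.588,.0365,-.126)
for n,P in dict(tabmid=(-.1025,0,.082),edgeL=(-.119,-.015,.072),edgeR=(-.119,.015,.072),keeper=(-.0835,0,.165),gripT=(-.049,0,.198)).items(): print(n,proj(c,c0(P))[0].round(1))
for q in("latch_lever","lid_grip","keeper","hook_bar","lever_tab"):
    print(q,[(round(a["score"],2),np.round(a["at"]),int(a["pixels"].sum()),[np.where(a["pixels"].any(k))[0][[0,-1]].tolist() for k in (0,1)]) for a in eyes.regions_of("wrist",q)[:2]])
E
```

```text
time_s: 6.55
position: [0.4416, 0.049, 0.2001]
eef_rot: [-3.141, 0.001, 3.01]
force: [0.5, -0.7, -0.5]
gripper_width: 0.645
gripper_force: 0.0
[ 0.58528128  0.03663417 -0.12608014]
[[-0.4  6.7]
 [-1.2  4.3]
 [ 2.3 -0.6]
 [-4.2 -0.1]
 [-0.6 -2.5]
 [ 0.4 -5.9]
 [-1.6 -6.2]
 [-1.2 -3.9]
 [ 0.   0.9]
 [-3.9  3.3]]
two-view tab (array([0.48735682, 0.04807878, 0.08916952]), [np.float64(0.002798388539793359), np.float64(0.0012374225804386903), np.float64(0.0017899829740356786)]) [0.48359489 0.04952317 0.082     ]
tabmid [257.3 226.9]
edgeL [242.7 208.4]
edgeR [271.6 208.2]
keeper [259.5 295.9]
gripT [260.7 370.1]
latch_lever [(0.72, array([256., 238.]), 1742, [[242, 275], [208, 293]]), (0.38, array([257., 318.]), 7022, [[129, 386], [279, 383]])]
lid_grip [(0.57, array([260., 317.]), 7109, [[130, 386], [278, 383]])]
keeper [(0.82, array([259., 320.]), 6959, [[130, 386], [278, 383]])]
hook_bar [(0.72, array([264., 276.]), 262, [[249, 270], [262, 293]]), (0.46, array([258., 282.]), 15646, [[130, 385], [208, 383]])]
lever_tab [(0.74, array([257., 235.]), 1742, [[242, 275], [207, 294]]), (0.45, array([254., 316.]), 7106, [[129, 386], [279, 383]])]
```

View pics/w2.png

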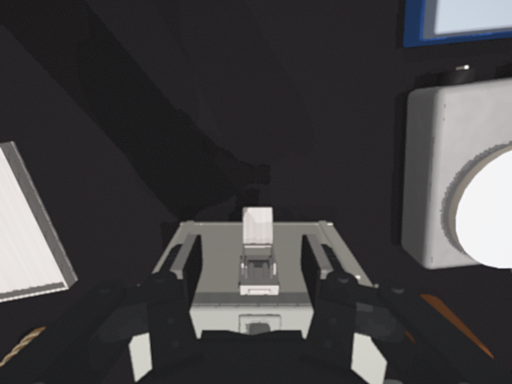

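```bash
python3 -m pendant '[{"x":0,"y":0.14,"z":0.8,"spin":0},{"x":0,"y":0,"z":0.9,"spin":0},{"x":0,"y":0,"z":0.98,"spin":0},{"x":-0.15,"y":0,"z":0,"spin":0},{"x":-0.15,"y":0,"z":0,"spin":0},{"x":-0.2,"y":0,"z":0,"spin":0},{"x":0,"y":0,"z":0,"spin":0}]' 55 20 && python3 -m pendant '[{"x":0,"y":0,"z":0,"spin":0},{"x":0,"y":0,"z":0,"spin":0},{"x":0,"y":0,"z":0,"spin":0},{"x":0,"y":0,"z":0,"spin":0}]' 10 30
```

```text
time_s: 7.72
position: [0.4692, 0.054, 0.0689]
eef_rot: [3.141, 0.004, 3.012]
force: [0.1, -0.4, 0.2]
gripper_width: 0.642
gripper_force: 0.0
time_s: 8.22
position: [0.4668, 0.0521, 0.0679]
eef_rot: [-3.138, 0.0, 3.012]
force: [-2.1, -5.2, 9.8]
gripper_width: 0.337
gripper_force: 28.8
```

```bash
python3 -m pendant '[{"x":0.09,"y":0,"z":-0.075,"spin":0},{"x":0.09,"y":0,"z":-0.075,"spin":0},{"x":0.08,"y":0,"z":-0.1,"spin":0},{"x":0.07,"y":0,"z":-0.1,"spin":0},{"x":0.11,"y":0,"z":-0.21,"spin":0},{"x":0.07,"y":0,"z":-0.23,"spin":0}]' 10 40 
python3 - <<'E'
from h import *
o=manip.get_obs(); im=eyes.capture("wrist"); save("pics/w3.png",cv2.resize(im[100:384,100:420],None,fx=1,fy=1))
E
```

```text
time_s: 8.98
position: [0.4415, 0.0554, 0.1069]
eef_rot: [-3.139, -0.0, 3.012]
force: [5.0, -6.7, -3.2]
gripper_width: 0.326
gripper_force: 39.6
```

View pics/w3.png

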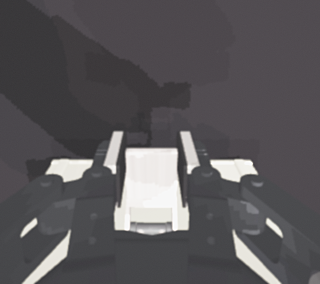

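```bash
python3 -m pendant '[{"x":0.02,"y":0,"z":-0.24,"spin":0},{"x":-0.03,"y":0,"z":-0.24,"spin":0},{"x":-0.08,"y":0,"z":-0.23,"spin":0},{"x":-0.12,"y":0,"z":-0.21,"spin":0},{"x":-0.16,"y":0,"z":-0.18,"spin":0},{"x":-0.14,"y":0,"z":-0.11,"spin":0},{"x":0,"y":0,"z":0,"spin":0}]' 10 40 
python3 - <<'E'
from h import *
o=manip.get_obs(); ims=[]
for n in("wrist","side"):
    im=eyes.capture(n); ims.append(im)
    for q in("latch_lever","hook_bar","keeper"): print(n,q,[(round(a["score"],2),np.round(a["at"]),int(a["pixels"].sum())) for a in eyes.regions_of(n,q)[:2]])
save("pics/w4.png",np.hstack([ims[0][84:384,100:420],cv2.resize(ims[1][150:260,160:290],(355,300))]))
E
```

```text
time_s: 9.9
position: [0.4654, 0.0522, 0.1668]
eef_rot: [-3.138, -0.004, 3.011]
force: [-1.8, -5.6, 0.4]
gripper_width: 0.32
gripper_force: 39.6
wrist latch_lever [(0.77, array([252., 246.]), 1359)]
wrist hook_bar [(0.75, array([253., 232.]), 324)]
wrist keeper [(0.77, array([254., 317.]), 5088), (0.25, array([ 14., 257.]), 3816)]
side latch_lever []
side hook_bar []
side keeper [(0.67, array([202., 190.]), 1660)]
```

View pics/w4.png

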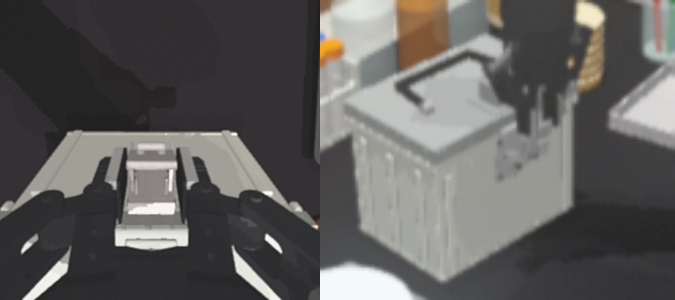

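```bash
python3 -m pendant '[{"x":0,"y":0,"z":0,"spin":0},{"x":0,"y":0,"z":0,"spin":0},{"x":0.05,"y":0,"z":-0.2,"spin":0},{"x":0,"y":0,"z":-0.8,"spin":0},{"x":0,"y":0,"z":-0.9,"spin":0}]' 60 && python3 -m pendant '[{"x":-0.5,"y":0.02,"z":0,"spin":0},{"x":-0.54,"y":0,"z":0,"spin":0},{"x":-0.5,"y":0,"z":0,"spin":0}]'
python3 - <<'E'
from h import *
from fit import C
o=manip.get_obs(); im=eyes.capture("wrist"); c=cam("wrist",tool(o)); c0=C(.588,.0375,-.126)
for n,P in dict(gL=(-.064,-.008,.198),gR=(-.064,.008,.198),cornR=(-.07,.1,.17)).items(): print(n,proj(c,c0(P))[0].round(1))
for q in("latch_lever","hook_bar","lid_grip"): print(q,[(round(a["score"],2),np.round(a["at"]),int(a["pixels"].sum())) for a in eyes.regions_of("wrist",q)[:2]])
save("pics/w5.png",im); print(o["position"])
togo(np.append(c0((-.049,0,0))[:2],.178),np.pi-.126,2)
E
```

```text
time_s: 10.92
position: [0.464, 0.055, 0.2637]
eef_rot: [3.141, -0.001, 3.014]
force: [0.6, -0.7, 0.2]
gripper_width: 0.706
gripper_force: 0.0
time_s: 11.3
position: [0.5419, 0.0458, 0.2634]
eef_rot: [3.141, 0.001, 3.013]
force: [-0.8, -0.0, 0.5]
gripper_width: 0.701
gripper_force: 0.0
[ 0.58527073  0.03663178 -0.12605932]
[[-0.4  6.7]
 [-1.2  4.2]
 [ 2.3 -0.6]
 [-4.1 -0.1]
 [-0.6 -2.5]
 [ 0.4 -5.9]
 [-1.6 -6.2]
 [-1.2 -3.9]
 [ 0.   0.9]
 [-3.9  3.3]]
two-view tab (array([0.48735606, 0.04807593, 0.08916752]), [np.float64(0.002795116756191504), np.float64(0.0012376446783214606), np.float64(0.001787591730869464)]) [0.48358406 0.04951866 0.082     ]
gL [237.4 182.8]
gR [258.1 182.7]
cornR [363.9 167. ]
latch_lever []
hook_bar [(0.61, array([241., 116.]), 293), (0.55, array([426., 257.]), 4946)]
lid_grip [(0.97, array([252., 215.]), 27676)]
[0.54192084 0.04582465 0.26339674]
[ 0.01 -0.03  0.85 -0.01]
```

View pics/w5.png

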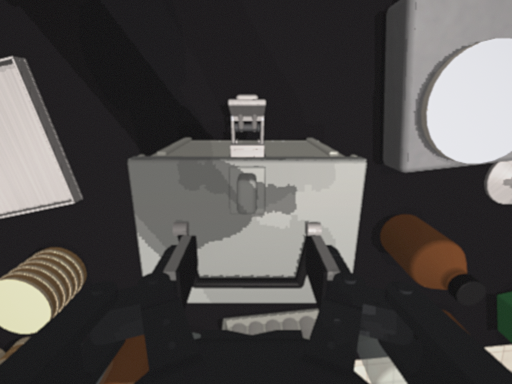

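```bash
python3 -m pendant '[{"x":0.02,"y":-0.05,"z":0.85,"spin":0},{"x":0,"y":0,"z":0.8,"spin":0},{"x":0,"y":0,"z":0,"spin":0}]' 55 && python3 -m pendant '[{"x":0,"y":0,"z":0,"spin":0},{"x":0,"y":0,"z":0,"spin":0},{"x":0,"y":0,"z":0,"spin":0},{"x":0,"y":0,"z":0,"spin":0},{"x":0,"y":0,"z":0,"spin":0}]' 5 40
```

```text
time_s: 11.88
position: [0.5367, 0.043, 0.1779]
eef_rot: [-3.14, -0.006, 3.014]
force: [-0.3, 0.3, 0.2]
gripper_width: 0.647
gripper_force: 0.0
time_s: 12.5
position: [0.5405, 0.0422, 0.182]
eef_rot: [-3.14, 0.003, 3.012]
force: [-3.3, -3.5, 10.0]
gripper_width: 0.173
gripper_force: 41.2
```

```bash
python3 -m pendant '[{"x":-0.1,"y":0,"z":-0.24,"spin":0},{"x":-0.1,"y":0,"z":-0.24,"spin":0},{"x":-0.15,"y":0,"z":-0.22,"spin":0},{"x":-0.15,"y":0,"z":-0.21,"spin":0},{"x":-0.19,"y":0,"z":-0.18,"spin":0},{"x":-0.19,"y":0,"z":-0.18,"spin":0}]' 5 50 && python3 -m pendant '[{"x":-0.22,"y":0,"z":-0.14,"spin":0},{"x":-0.22,"y":0,"z":-0.14,"spin":0},{"x":-0.25,"y":0,"z":-0.09,"spin":0},{"x":-0.25,"y":0,"z":-0.09,"spin":0}]'
python3 - <<'E'
from h import *
o=manip.get_obs(); save("pics/s6.png",cv2.resize(eyes.capture("side")[110:280,130:330],(600,510)))
E
```

```text
time_s: 13.25
position: [0.5835, 0.0365, 0.2428]
eef_rot: [-3.141, -0.001, 3.012]
force: [6.2, -2.4, -16.8]
gripper_width: 0.169
gripper_force: 49.0
time_s: 13.75
position: [0.6296, 0.0306, 0.2658]
eef_rot: [-3.14, -0.003, 3.013]
force: [-1.4, -4.6, -14.8]
gripper_width: 0.169
gripper_force: 48.9
```

View pics/s6.png

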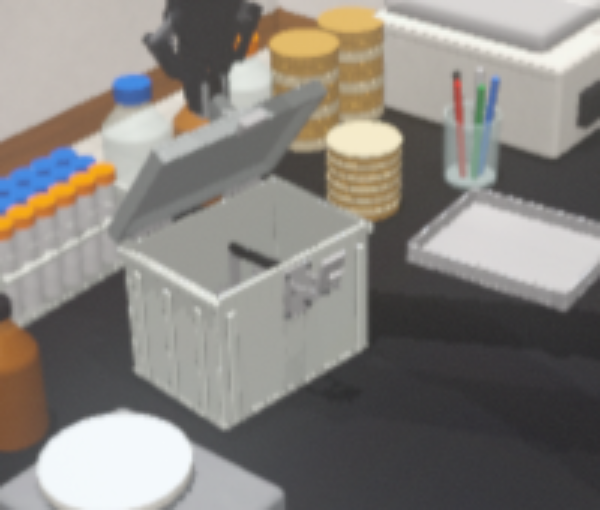

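```bash
python3 -m pendant '[{"x":-0.26,"y":0,"z":-0.04,"spin":0},{"x":-0.26,"y":0,"z":-0.04,"spin":0},{"x":-0.26,"y":0,"z":0.01,"spin":0},{"x":-0.26,"y":0,"z":0.01,"spin":0},{"x":-0.26,"y":0,"z":0.06,"spin":0},{"x":-0.26,"y":0,"z":0.06,"spin":0},{"x":-0.24,"y":0,"z":0.1,"spin":0}]' && python3 -m pendant '[{"x":-0.12,"y":0,"z":0.06,"spin":0},{"x":0,"y":0,"z":0,"spin":0},{"x":0,"y":0,"z":0,"spin":0}]'
```

```text
time_s: 14.68
position: [0.7207, 0.0218, 0.2603]
eef_rot: [3.138, 0.003, 3.014]
force: [0.4, 0.2, 0.8]
gripper_width: 0.059
gripper_force: 0.0
time_s: 15.05
position: [0.7255, 0.0202, 0.2564]
eef_rot: [3.14, 0.002, 3.014]
force: [1.9, 1.5, 1.7]
gripper_width: 0.056
gripper_force: 0.5
```

```bash
python3 - <<'E'
from h import *
save("pics/s7.png",np.hstack([cv2.resize(eyes.capture("side")[110:280,130:330],(400,340)),cv2.resize(eyes.capture("top")[60:240,140:320],(340,340))]))
E
```

```text
(no output)
```

View pics/s7.png

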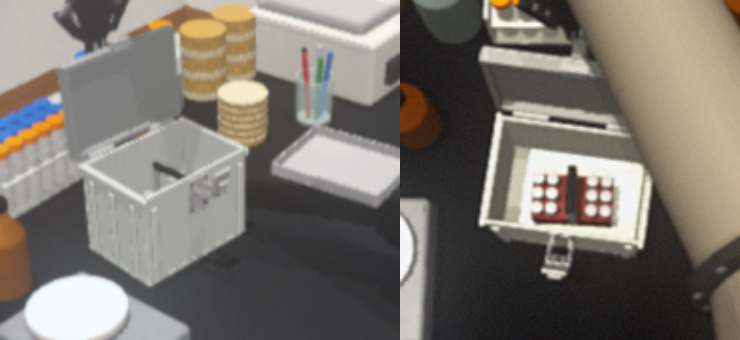

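```bash
python3 -m pendant '[{"x":-0.2,"y":0,"z":0,"spin":0},{"x":-0.2,"y":0,"z":-0.05,"spin":0},{"x":0,"y":0,"z":-0.2,"spin":0}]' && python3 -m pendant '[{"x":0,"y":0,"z":-0.3,"spin":0}]'
```

```text
time_s: 15.52
position: [0.7455, 0.0161, 0.267]
eef_rot: [-3.141, -0.001, 3.012]
force: [0.6, 0.6, -0.5]
gripper_width: 0.057
gripper_force: 0.5
time_s: 15.65
position: [0.7448, 0.0168, 0.2833]
eef_rot: [3.142, -0.001, 3.013]
force: [0.2, 0.5, -0.3]
gripper_width: 0.06
gripper_force: 0.0
```

```bash
python3 -m pendant '[{"x":0,"y":0,"z":-0.6,"spin":0},{"x":0,"y":0,"z":-0.65,"spin":0},{"x":0.7,"y":0,"z":0,"spin":0},{"x":0.9,"y":0,"z":0,"spin":0},{"x":0.9,"y":0,"z":0,"spin":0},{"x":0.9,"y":0,"z":0,"spin":0},{"x":0,"y":0,"z":0,"spin":0}]' 65
python3 - <<'E'
from h import *
o=manip.get_obs(); im=eyes.capture("wrist"); T=tool(o);np.save("T3.npy",T); c=cam("wrist",T)
def rep(n,c,q,z):
    for a in eyes.regions_of(n,q)[:2]:
        m=a["pixels"].astype(np.uint8); k=max(cv2.findContours(m,0,1)[0],key=cv2.contourArea); b=cv2.boxPoints(cv2.minAreaRect(k))
        print(n,q,round(a["score"],2),a["at"],m.sum(),onz(c,a["at"],z).round(4),b.round(0).tolist(),[onz(c,p,z)[:2].round(3).tolist() for p in b])
for q,z in(("rack_bar",.13),("rack",.09),("lid",.2),("hook_bar",.15)): rep("wrist",c,q,z)
save("pics/w8.png",im)
eyes.capture("top");t=cam("top")
for q,z in(("rack_bar",.13),("rack",.09),("tray",.022)): rep("top",t,q,z)
E
```

```text
time_s: 16.52
position: [0.5737, 0.0399, 0.3472]
eef_rot: [-3.139, 0.001, 3.016]
force: [0.8, -0.1, 1.0]
gripper_width: 0.762
gripper_force: 0.0
wrist rack_bar 0.69 [248.9, 157.2] 3350 [0.5641 0.0376 0.13  ] [[210.0, 137.0], [284.0, 130.0], [290.0, 186.0], [215.0, 193.0]] [[0.533, -0.009], [0.536, 0.087], [0.61, 0.087], [0.608, -0.014]]
wrist rack_bar 0.65 [252.5, 287.1] 12939 [0.7622 0.0174 0.13  ] [[169.0, 233.0], [330.0, 233.0], [330.0, 339.0], [169.0, 339.0]] [[0.658, -0.089], [0.686, 0.138], [0.876, 0.13], [0.844, -0.13]]
wrist rack 0.88 [252.0, 154.7] 3304 [0.5683 0.0412 0.09  ] [[210.0, 139.0], [284.0, 131.0], [290.0, 185.0], [216.0, 193.0]] [[0.538, -0.015], [0.54, 0.09], [0.621, 0.091], [0.619, -0.021]]
wrist rack 0.35 [66.0, 242.8] 3863 [ 0.6716 -0.2722  0.09  ] [[19.0, 243.0], [91.0, 198.0], [120.0, 245.0], [49.0, 290.0]] [[0.663, -0.347], [0.604, -0.21], [0.687, -0.187], [0.754, -0.331]]
wrist lid 0.92 [252.2, 287.5] 12659 [0.7115 0.0233 0.2   ] [[180.0, 233.0], [328.0, 233.0], [328.0, 338.0], [180.0, 338.0]] [[0.628, -0.05], [0.649, 0.118], [0.801, 0.112], [0.777, -0.08]]
wrist lid 0.21 [248.6, 158.4] 3414 [0.5526 0.0395 0.2   ] [[210.0, 137.0], [285.0, 131.0], [289.0, 187.0], [214.0, 193.0]] [[0.525, 0.003], [0.53, 0.08], [0.59, 0.078], [0.585, -0.003]]
```

View pics/w8.png

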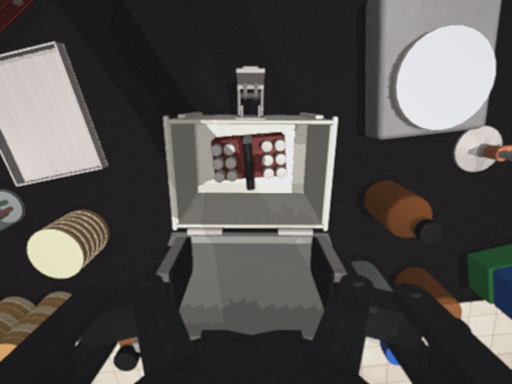

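```bash
cat > bar.py <<'E'
from h import *
def bar(im,c,x0,x1,y0,y1,z=.131):
    g=im.max(2); m=np.zeros(g.shape,np.uint8); m[y0:y1,x0:x1]=(g[y0:y1,x0:x1]<45)
    n,l,s,_=cv2.connectedComponentsWithStats(m); i=1+s[1:,4].argmax(); ys,xs=np.where(l==i)
    r=cv2.minAreaRect(np.c_[xs,ys].astype(np.float32)); b=cv2.boxPoints(r); W=np.array([onz(c,p,z)[:2] for p in b])
    e=[(W[k]+W[(k+1)%4])/2 for k in range(4)]; a=max([(e[0],e[2]),(e[1],e[3])],key=lambda p:np.linalg.norm(p[0]-p[1]))
    v=a[0]-a[1]; v=v*np.sign(v[0]); print("px",r,"mid",W.mean(0).round(4),"len",np.linalg.norm(v).round(4),"ang",np.arctan2(v[1],v[0]).round(3),[s[i].tolist()])
    return np.array(r[0])
E
python3 - <<'E'
from bar import *
im=cv2.imread("pics/w8.png")[:,:,::-1]; c=cam("wrist",np.load("T3.npy"))
bar(im,c,232,268,125,200)
togo([.564,.038,.26],np.pi-.126,2)
E
```

```text
px ((248.59481811523438, 166.030029296875), (43.87978744506836, 8.642988204956055), 85.76361083984375) mid [0.5762 0.0357] len 0.0586 ang -0.057 [[243, 144, 11, 45, 272]]
[ 0.13 -0.02  0.85 -0.01]
```

```bash
python3 - <<'E'
from h import *
togo([.576,.036,.22],np.pi-.06,3)
E
python3 -m pendant '[{"x":-0.02,"y":-0.03,"z":0.8,"spin":-0.3},{"x":-0.02,"y":-0.03,"z":0.85,"spin":-0.3},{"x":0,"y":0,"z":0.85,"spin":0},{"x":0,"y":0,"z":0,"spin":0}]' 50
python3 - <<'E'
from bar import *
o=manip.get_obs(); im=eyes.capture("wrist"); T=tool(o);np.save("T4.npy",T); c=cam("wrist",T); save("pics/w9.png",im)
q=proj(c,[[.576-.03,.037,.131],[.576+.03,.034,.131]]); print(q,o["position"],o["eef_rot"])
x,y=q.mean(0); r=bar(im,c,int(x-22),int(x+22),int(q[:,1].min()-25),int(q[:,1].max()+25))
w=cam("wrist",np.load("T3.npy")); print(tri([ray(c,r),ray(w,(248.6,166))]))
g=im.max(2)[::4,::4]
for row in range(int(q[:,1].min())-30,int(q[:,1].max())+30,8): print(row,im.max(2)[row,int(x)-36:int(x)+36:4])
for a in eyes.regions_of("wrist","rack_bar")[:2]: print(a["score"],a["at"],a["pixels"].sum())
E
```

```text
[ 0.   -0.02  0.83 -0.22]
[ 0.   -0.02  0.83 -0.22]
[ 0.   -0.02  0.83 -0.22]
time_s: 17.48
position: [0.5761, 0.0347, 0.2173]
eef_rot: [-3.141, -0.007, 3.076]
force: [0.2, 0.4, 1.0]
gripper_width: 0.59
gripper_force: 0.0
[[251.63584752 161.74671338]
 [252.69456356 227.89506698]] [0.57605933 0.0346904  0.21727747] [-3.14100495 -0.00668169  3.07599587]
px ((252.0, 194.5), (67.0, 12.0), 90.0) mid [0.5757 0.0354] len 0.0608 ang -0.065 [[246, 161, 13, 68, 658]]
(array([0.57711286, 0.03530888, 0.12304349]), [np.float64(3.068634545309456e-05), np.float64(3.068634545305269e-05)])
131 [241 242 240 239 229 220 214 217 215 212 209 214 221 228 229 231 234 238]
139 [240 240 240 241 241 241 241 242 242 242 242 242 242 242 242 242 242 242]
147 [ 58  61  60  93  76  80  78  89  93  92  92  63 111 112  66  64  69  68]
155 [ 74  75  86 101 124 132  75  77 108 110 110 139 140 139  87 110 104 141]
163 [ 85 161 158 162  99  76  75  66  39  60  37 134 139  79 182 235 237 238]
171 [ 72 148 156 153  62  75  75  67  39  60  40 116 132 118 113 223 227 177]
179 [ 73 101 156 129  97  86  80  70  32  57  40  72  75  74  99 161 157 136]
187 [ 75 149 151 169 152  87  87  88  31  34  28  81  86  86 118 153 156 170]
195 [ 86  76 101  99  97  73  87  86  30  35  31 134 136  91  97 108 107  91]
203 [ 82 150 149 154 143  72  72  82  29  32  30 127 129 131 206 236 179 238]
211 [234 236 202 191 236 235 235 237  27  31  28 244 243 243 243 240 235 239]
219 [136 145 161 173 200 204 227 229  27  37  37 240 237 236 236 236 236 236]
227 [121 120 122 121 122 121 121 123  32  46  40 106 121 122 121 122 121 122]
235 [121 122 121 122 122 122 122 122 123 122 121 120 121 121 122 123 121 122]
243 [122 121 121 123 122 120 121 121 122 122 121 122 122 122 122 122 121 122]
251 [122 122 121 120 122 122 122 122 123 122 121 121 122 122 122 121 121 122]
0.74 [253.2, 174.7] 6985
0.47 [246.4, 323.9] 6511
```

```bash
python3 -m pendant '[{"x":0,"y":0.01,"z":0.8,"spin":0},{"x":0,"y":0,"z":0.8,"spin":0},{"x":0,"y":0,"z":0.55,"spin":0},{"x":0,"y":0,"z":0,"spin":0}]' && python3 -m pendant '[{"x":0,"y":0,"z":0,"spin":0},{"x":0,"y":0,"z":0,"spin":0},{"x":0,"y":0,"z":0,"spin":0},{"x":0,"y":0,"z":0,"spin":0},{"x":0,"y":0,"z":0,"spin":0}]' 3 60 && python3 -m pendant '[{"x":0,"y":0,"z":-0.2,"spin":0},{"x":0,"y":0,"z":-0.4,"spin":0},{"x":0,"y":0,"z":-0.5,"spin":0},{"x":0,"y":0,"z":0,"spin":0}]'
```

```text
time_s: 18.08
position: [0.5784, 0.0358, 0.1131]
eef_rot: [-3.142, -0.001, 3.076]
force: [-0.6, 0.9, 0.7]
gripper_width: 0.586
gripper_force: 0.0
time_s: 18.7
position: [0.5791, 0.0359, 0.1147]
eef_rot: [-3.141, 0.003, 3.075]
force: [-1.5, -1.0, 6.8]
gripper_width: 0.113
gripper_force: 58.5
time_s: 19.2
position: [0.5798, 0.0363, 0.1706]
eef_rot: [3.141, 0.005, 3.076]
force: [0.5, 1.2, -3.2]
gripper_width: 0.112
gripper_force: 58.8
```

```bash
python3 -m pendant '[{"x":0,"y":0,"z":-0.7,"spin":0},{"x":0,"y":0,"z":-0.9,"spin":0},{"x":0,"y":0,"z":-0.9,"spin":0},{"x":0,"y":0,"z":-0.7,"spin":0}]'
python3 - <<'E'
from h import *
w=cam("wrist",np.load("T3.npy")); c=[onz(w,p,.022)[:2] for p in((60,43),(105,165),(18,184))]; print(c)
print("centre",(c[0]+c[2])/2)
t=cam("top"); c=[onz(t,p,.022)[:2] for p in((326,170),(386,167),(393,241),(332,245))]; print(c,np.mean(c,0))
togo([.476,-.306,.33],np.pi+.06,8)
E
```

```text
time_s: 19.7
position: [0.5779, 0.0359, 0.3291]
eef_rot: [-3.141, 0.0, 3.076]
force: [0.1, -0.6, -3.6]
gripper_width: 0.116
gripper_force: 59.1
[array([ 0.37528015, -0.22666632]), array([ 0.56602038, -0.21225675]), array([ 0.57969098, -0.3733914 ])]
centre [ 0.47748557 -0.30002886]
[array([ 0.57161834, -0.22214315]), array([ 0.58158348, -0.38486144]), array([ 0.38286822, -0.39728018]), array([ 0.37067475, -0.23542012])] [ 0.4766862  -0.30992622]
[ 0.2  -0.87 -0.   -0.15]
[ 0.21 -0.87 -0.   -0.15]
[ 0.23 -0.86 -0.   -0.15]
[ 0.24 -0.86 -0.   -0.15]
[ 0.25 -0.86 -0.   -0.15]
[ 0.27 -0.85 -0.   -0.15]
[ 0.28 -0.85 -0.   -0.15]
[ 0.29 -0.84 -0.   -0.15]
```

```bash
python3 -m pendant '[{"x":0.1,"y":-0.4,"z":0,"spin":-0.12},{"x":0.17,"y":-0.7,"z":0,"spin":-0.12},{"x":0.2,"y":-0.8,"z":0,"spin":-0.12},{"x":0.2,"y":-0.8,"z":0,"spin":-0.12},{"x":0.2,"y":-0.8,"z":0,"spin":-0.12},{"x":0.22,"y":-0.8,"z":0,"spin":-0.12},{"x":0.22,"y":-0.8,"z":0,"spin":-0.12}]' && python3 -m pendant '[{"x":0.24,"y":-0.7,"z":0,"spin":-0.12},{"x":0.24,"y":-0.6,"z":0,"spin":-0.12},{"x":0.14,"y":-0.4,"z":0,"spin":-0.12},{"x":0,"y":0,"z":0,"spin":0},{"x":0,"y":0,"z":0,"spin":0}]'
python3 - <<'E'
from h import *
togo([.477,-.305,.33],np.pi+.06,1)
im=eyes.capture("wrist"); w=cam("wrist")
for q,z in(("rack",0),("tray",.022)):
    for a in eyes.regions_of("wrist",q)[:2]:
        ys,xs=np.where(a["pixels"]); print(q,a["score"],a["at"],len(xs),xs.min(),xs.max(),ys.min(),ys.max())
print(proj(w,[[.376,-.231,.022],[.386,-.393,.022],[.571,-.217,.022],[.581,-.379,.022]]))
E
```

```text
time_s: 20.58
position: [0.5053, -0.2187, 0.3271]
eef_rot: [3.141, -0.001, -3.119]
force: [-0.0, -0.6, -3.4]
gripper_width: 0.114
gripper_force: 59.0
time_s: 21.2
position: [0.4783, -0.3021, 0.3274]
eef_rot: [3.14, -0.0, -3.081]
force: [-0.4, 0.6, -3.1]
gripper_width: 0.111
gripper_force: 59.1
[ 0.03 -0.06 -0.05  0.01]
rack 0.72 [251.6, 204.0] 16134 165 335 153 304
tray 0.65 [247.8, 120.7] 6904 196 301 85 153
[[302.30906114  88.49012145]
 [194.8112935   88.56187436]
 [297.24578823 209.54860458]
 [202.92330107 209.59717491]]
```

```bash
python3 -m pendant '[{"x":0.03,"y":-0.06,"z":0.5,"spin":0},{"x":0,"y":0,"z":0.8,"spin":0},{"x":0,"y":0,"z":0.9,"spin":0},{"x":0,"y":0,"z":0.9,"spin":0},{"x":0,"y":0,"z":0.6,"spin":0},{"x":0,"y":0,"z":0.3,"spin":0},{"x":0,"y":0,"z":0,"spin":0},{"x":0,"y":0,"z":0,"spin":0}]' && python3 -m pendant '[{"x":0,"y":0,"z":0.1,"spin":0},{"x":0,"y":0,"z":0.05,"spin":0},{"x":0,"y":0,"z":0,"spin":0},{"x":0,"y":0,"z":0,"spin":0}]'
```

```text
time_s: 22.35
position: [0.4779, -0.3068, 0.1293]
eef_rot: [-3.14, 0.002, -3.082]
force: [0.1, 0.1, -2.8]
gripper_width: 0.107
gripper_force: 59.0
time_s: 22.85
position: [0.4768, -0.3066, 0.1204]
eef_rot: [-3.142, 0.0, -3.082]
force: [0.6, -0.3, -3.0]
gripper_width: 0.111
gripper_force: 59.1
```

Not down yet; small steps until contact.

```bash
python3 -m pendant '[{"x":0,"y":0,"z":0.04,"spin":0},{"x":0,"y":0,"z":0.04,"spin":0},{"x":0,"y":0,"z":0.04,"spin":0},{"x":0,"y":0,"z":0,"spin":0},{"x":0,"y":0,"z":0,"spin":0}]' && python3 -m pendant '[{"x":0,"y":0,"z":0.03,"spin":0},{"x":0,"y":0,"z":0,"spin":0},{"x":0,"y":0,"z":0,"spin":0}]'
```

```text
time_s: 23.48
position: [0.4768, -0.3065, 0.1143]
eef_rot: [3.142, 0.0, -3.082]
force: [-0.5, 0.3, -2.3]
gripper_width: 0.111
gripper_force: 59.1
time_s: 23.85
position: [0.4771, -0.3073, 0.1133]
eef_rot: [-3.14, 0.001, -3.082]
force: [-1.4, -2.7, 2.3]
gripper_width: 0.112
gripper_force: 59.6
```

```bash
python3 -m pendant '[{"x":0,"y":0,"z":0,"spin":0},{"x":0,"y":0,"z":0,"spin":0},{"x":0,"y":0,"z":0,"spin":0}]' 40 20 && python3 -m pendant '[{"x":0,"y":0,"z":-0.3,"spin":0},{"x":0,"y":0,"z":-0.8,"spin":0},{"x":0,"y":0,"z":-1,"spin":0},{"x":0,"y":0,"z":-1,"spin":0},{"x":0,"y":0,"z":-1,"spin":0}]'
python3 - <<'E'
from h import *
T=tool(); im=eyes.capture("wrist"); w=cam("wrist",T)
for q,z in(("rack",.088),("rack_bar",.123),("tray",.022),("lid",.2)):
    for a in eyes.regions_of("wrist",q)[:2]:
        ys,xs=np.where(a["pixels"]); print(q,round(a["score"],2),a["at"],onz(w,a["at"],z).round(3),len(xs),xs.min(),xs.max(),ys.min(),ys.max())
# expected corners of upright rack, caps height
e=np.array([np.cos(.06),np.sin(.06)]);f=np.array([-e[1],e[0]])
print(proj(w,[np.append(np.array([.477,-.307])+a*.031*e+b*.056*f,z) for z in(.003,.091) for a in(-1,1) for b in(-1,1)]).round(0).tolist())
eyes.capture("side")
for q in("rack","tray","carrier","lid","bench_rack","dish_stack","media_bottle","tip_box"): print(q,[(round(a["score"],2),a["at"],int(a["pixels"].sum())) for a in eyes.regions_of("side",q)[:2]])
from bar import bar
x,y=proj(w,[[.477,-.307,.129]])[0]; print(x,y); bar(im,w,int(x-22),int(x+22),int(y-50),int(y+50),.129)
E
```

```text
time_s: 24.22
position: [0.4768, -0.3062, 0.1127]
eef_rot: [3.141, -0.0, -3.081]
force: [-0.4, 0.2, 0.5]
gripper_width: 0.469
gripper_force: 0.0
time_s: 24.85
position: [0.4767, -0.3061, 0.3207]
eef_rot: [-3.141, 0.001, -3.081]
force: [-0.3, -0.1, -1.3]
gripper_width: 0.469
gripper_force: 0.0
rack 0.56 [253.0, 155.6] [ 0.468 -0.305  0.088] 3852 210 289 132 191
rack_bar 0.88 [247.8, 157.2] [ 0.464 -0.311  0.123] 3702 211 289 132 190
rack_bar 0.45 [485.1, 337.7] [0.721 0.068 0.123] 2604 421 511 308 377
tray 0.81 [251.1, 129.8] [ 0.44  -0.309  0.022] 8927 197 305 86 214
lid 0.87 [486.3, 333.6] [ 0.643 -0.018  0.2  ] 2503 422 511 308 377
[[216.0, 133.0], [285.0, 133.0], [218.0, 170.0], [284.0, 170.0], [208.0, 139.0], [293.0, 139.0], [211.0, 184.0], [291.0, 184.0]]
rack [(0.59, [301.9, 183.9], 960)]
tray [(0.63, [309.8, 196.8], 1039), (0.35, [302.1, 182.2], 929)]
carrier [(0.96, [197.9, 187.7], 8246)]
lid [(0.75, [184.6, 154.4], 3089), (0.72, [301.7, 182.9], 1018)]
bench_rack [(0.66, [347.4, 199.3], 801), (0.28, [132.3, 234.7], 1082)]
dish_stack [(0.96, [250.5, 164.4], 712), (0.37, [200.5, 190.6], 8091)]
media_bottle [(0.55, [128.6, 235.1], 1000)]
tip_box [(0.83, [236.1, 308.6], 2096)]
250.77541094419186 168.6991075356945
px ((249.0, 165.5), (47.0, 8.0), 90.0) mid [ 0.4739 -0.3094] len 0.0585 ang 0.057 [[245, 142, 9, 48, 254]]
```

```bash
python3 -c "
from cell import workorder; print(workorder.sign_off())"
```

```text
the job is handed in; nothing more can be done
None
```

The job is handed in at about 25 s of the 72 s allowed: the latch hook is free, the lid stays fully open, and the rack stands upright in the middle of the tray. The last camera check found the bystanders where they were. The grip slipped off the lid near the end of its swing, but the lid still went fully open.

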